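# Dispense the small turned balls

## Task

With the hopper at rest, turn the dial on the ball dispenser to the hole that lets the small wooden balls through but holds the large one back. Then press the pad to tip the hopper until all three small balls have rolled into the tray, and let the hopper come back to rest with the large ball still in it and the dial left at that hole. Do not touch the balls or shift the glue bottle and pieces of wood lying beside it.

Things in the scene. Friction and masses are not known exactly. Their poses are not given: they have to be found in the camera images.
- dispenser: Fixed wooden stand of the ball dispenser: base board 180 x 130 x 18 mm, two uprights to 153 mm high carry the tipping hopper. Origin: on the bench, under the hopper's pivot. +x points along the hopper to its outlet, +y to the side where the press pad sticks out, z up. The pivot is a level axis along y, 130 mm above the origin.
- hopper (a joint): Tip of the hopper, rad: an open-topped V-shaped plywood trough, 215 mm long (100 mm ahead of the pivot), 70 mm wide, walls to 66 mm above the pivot. 0 = at rest, outlet end tilted 0.12 UP, balls at the back; grows as the outlet goes down, stop at 0.75; from about 0.5 balls run out well. Springs back to 0 when let go; holding it down takes about 6 to 10 N at the pad.
- pad_top (a point): Centre of the top face of the press pad, a 56 x 56 x 12 mm wooden plate on an arm from the hopper's side. In the hopper's frame (0.12 rad nose up at rest): 60 mm ahead of the pivot, 120 mm to +y, 14 mm up. Pressing it straight down tips the hopper: 45 mm down is the full tip, 39 mm a tip of about 0.65.
- dial (a joint): Angle of the dispensing dial, 0 to 2.3 rad: a 6 mm aluminium fan-shaped plate, radius 81 mm, across the outlet, with three round holes; the one hanging lowest is the outlet. 0.215 = 20 mm hole (no ball passes); 1.0 = 40 mm hole (small balls pass); 2.15 = 54 mm hole (all pass). Grows as its knob goes from +y over the top to -y. Starts at 0 to 0.5; friction (2 N at the knob) holds it.
- dial_axis (a point): Point on the dial's axis (which runs along the hopper), in the knob's plane of travel: 114 mm ahead of the pivot, 77 mm above the trough's bottom line, in the hopper's frame.
- knob (a point): Centre of the black ball knob, 22 mm diameter, at the end of the dial's steel handle (10 mm rod, knob centre 95 mm from the axis). The handle stands (dial - 0.9) rad from upright, to the -y side when positive: almost straight up (0.1 rad past upright) with the 40 mm hole at the outlet; at the start it leans 0.4 to 0.9 rad to +y and is set by pushing the knob to -y.
- tray: Fixed wooden receiving tray below the outlet, 200 (x) x 170 (y) mm outside, walls 8 mm; near wall 45 mm high, sides 60 mm, far wall 90 mm; floor 6 mm. Origin: centre of its underside; x, y nearly as the dispenser's.
- big: Large wooden ball, 46 mm diameter (origin: its centre), last in the row in the hopper.
- small0: Small wooden ball 1 of 3, 30 mm diameter (origin: its centre), in the hopper ahead of the large one.
- small1: Small wooden ball 2 of 3, 30 mm diameter (origin: its centre), in the hopper ahead of the large one.
- small2: Small wooden ball 3 of 3, 30 mm diameter (origin: its centre), in the hopper ahead of the large one.
- glue: Bystander: white glue bottle, 60 mm across, 150 mm tall, near the hopper's tail on its -y side. Origin: underside, about the middle.
- offcut: Bystander: wooden offcut 120 x 50 x 30 mm lying behind the hopper's tail. Origin: underside, about the middle.
- slip: Bystander: dark wooden slip 140 x 45 x 20 mm lying beside the tray on its +y side. Origin: underside, about the middle.
There are look-alikes about, which are no part of the job. Leave any grey, pink or purple look-alike of the big alone.

How it is judged:
On the way, in this order (a step that is already met when the one before it is completed fails the run):
1. the dial's middle hole is at the outlet while the hopper is at rest (value of joint dial between 0.85 and 1.15 rad and value of joint hopper below 0.08 rad), for 0.2 s.
2. the hopper is tipped with the middle hole at the outlet (value of joint dial between 0.85 and 1.15 rad and value of joint hopper above 0.3 rad), for 0.2 s.
At the end, for the whole second after the job is handed in: All three small balls lie still in the tray, the large ball lies still in the hopper, the hopper is back at rest (tip below 0.08 rad) and the dial is within 0.15 rad of the middle hole (1.0) (all of step 1 and x of small0 in the frame of tray between -0.1 and 0.1 m and y of small0 in the frame of tray between -0.085 and 0.085 m and z of small0 in the frame of tray between 0 and 0.06 m and x of small1 in the frame of tray between -0.1 and 0.1 m and y of small1 in the frame of tray between -0.085 and 0.085 m and z of small1 in the frame of tray between 0 and 0.06 m and x of small2 in the frame of tray between -0.1 and 0.1 m and y of small2 in the frame of tray between -0.085 and 0.085 m and z of small2 in the frame of tray between 0 and 0.06 m and x of big in the frame of dispenser between -0.12 and 0.11 m and y of big in the frame of dispenser between -0.03 and 0.03 m and z of big in the frame of dispenser above 0.1 m and linear speed of each of small0, small1, small2, big below 0.05 m/s); the robot touches nothing.
It fails at once if a ball is touched by the robot (contact force between any of small0, small1, small2, big and the fingers above 0.5 N or contact force between any of small0, small1, small2, big and the arm above 0.5 N).
It fails at once if the glue bottle, the offcut or the slip is moved by more than 40 mm (distance of any of glue, offcut, slip from where it was at the start of the episode above 0.04 m).
It also fails if it takes over 51 s, if anything falls off the work surface, if the arm or the gripper's body presses on something with over 40 N, if the wrist force passes 120 N, or if a joint passes its speed limit or range.

## Robot

A 6-joint arm with a two-finger parallel gripper is mounted at the origin on the work surface. World frame = base frame: x ahead of the robot, y to its left, z up, the work surface at z = 0. Lengths are in m, angles in rad, forces in N, time in s.
With the tool pointing down it reaches from about 0.35 to 0.775 m from the base axis. Payload 7.3 kg.
Tool frame: the origin (TCP) lies between the finger pads; the fingertips stand 8 mm ahead of it and the grasp point (between the pads) lies 11 mm behind it (robot.nose_length is the distance from the TCP to the fingertips, in m); z points along the fingers, y is the line along which they close (so a half turn about z gives the same grasp; the last joint's range is limited). The gripper opens to 92 mm and grips with 3 to 60 N. Pads are 19 mm wide; open, the fingers measure 130 mm over their backs; the gripper's body (75 mm by 190 mm) begins 47 mm behind the grasp point.
Start: joints at [-1.38, 0.342, 1.524, -0, 1.275, -0.146], TCP at [0.174, -0.496, 0.204] pointing down, gripper open.
Joint ranges: [-2.53, 2.53], [-0.77, 2.02], [0.04, 2.7], [-1, 4.14], [0.28, 2.66], [-3.11, 3.11]. Speed limits (rad/s): [2.57, 2.57, 3.14, 3.14, 3.14, 3.14].

## Interface

Orientations are given as [roll, pitch, yaw] about the fixed x, y, z axes, in that order (R = Rz(yaw) Ry(pitch) Rx(roll)).
In Python, from cell import robot gives the robot as it stands. The module is installed in compiled form; this text tells all that it offers.
- The arm moves only by the shell command python3 -m jog 'ROWS' [FORCE]. ROWS is JSON, a list that holds one entry, the list of rows, each a list of 5 numbers: the gripper's target within -1 to 1 (fully open at 1, half-way at 0, shut at -1), then the shift along the tool's x, y, z in m, then the turn about the tool's z in rad. A call has 1 to 5 rows; each row is the pose to reach, as a shift and turn from the pose commanded when the call began, along the tool's axes at that moment; what a row does not reach only later rows make up. A row lasts 1/12 s, in which the tool goes at most 41.7 mm and 7.16 degrees, less where a joint would pass 70% of its speed; a pose out of reach is approached as far as the arm can. A call with a gripper value outside its range is refused whole. The fingers move at their own pace and stop on an object; FORCE is the grip in N (left out, the last holds). Time passes only in rows, so rows that repeat a pose let the fingers close. It gives the time, the measured TCP pose, the force, the opening and the grip force at its end, in the units of the state.
- robot.observe(): the state, without advancing time (a new reading comes with each control period).
- robot.read_camera(name): name is "side" or "top" or "wrist"; returns the picture (480x640x3 uint8, red, green, blue); there is no depth.
- robot.camera_model(name): a dict with "camera_matrix" (3x3 intrinsics, pixels), "position" and "attitude" of the camera in the world; the wrist camera has in their place "mount" (4x4, takes a point from camera to tool coordinates, whose origin is the TCP and whose axes are the flange's). Camera axes: x right, y down, z forward; pixel columns grow to the right and rows downward; lengths in m; the calibration is good to about 2 mm. The wrist camera is an equidistant fisheye: a pixel r from the principal point sees the ray r / f radians off the axis. A picture is of the moment at which its call begins: read the wrist's pose just before it. camera_model takes no time and is no camera call.
- robot.hand_in(): hands the job in; it is judged then, once.
The state is a dict: "time": time; "qpos": joint angles; "qvel": joint speeds; "joint_efforts": joint torques, N m; "tool_pos": TCP position; "tool_rot": TCP orientation; "contact_force": force on the tool from outside, world axes, zero at the start; "torque": the same for the moment, N m; "opening": finger opening in m; "grip_force": force on a finger pad.
Only numpy, scipy, OpenCV 4.12 (cv2) and the standard library are available. Lean on these libraries where they do the work, as an engineer would, in place of code of your own. Each camera call takes 0.05 s, during which the arm holds its last target. There are 200 camera calls.

## Working session

There is one attempt and no reset: what is moved stays moved. The work goes in short steps, Python scripts to look and compute and a shell command to move; the robot and the scene stay as the last step left them, time stands still between calls to the robot, and variables do not carry over. Pictures are saved under pics/ and viewed, at most 10 in all, crops included, and the job is handed in when it is done.

```bash
mkdir -p pics; python3 - <<'E'
from cell import robot
import cv2
s=robot.observe();print({k:s[k] for k in('time','tool_pos','tool_rot','opening','contact_force')})
for n in('side','top'):
    cv2.imwrite(f'pics/{n}0.png',cv2.cvtColor(robot.read_camera(n),cv2.COLOR_RGB2BGR));print(robot.camera_model(n))
E
```

```text
{'time': 0.0, 'tool_pos': array([ 0.17340713, -0.49508236,  0.20313454]), 'tool_rot': array([-3.14006797e+00, -1.79540022e-04,  3.36759997e-01]), 'opening': 0.09182554292346601, 'contact_force': array([-0.24076444,  0.38400522, -0.00479896])}
{'camera_matrix': array([[504.10535497,   0.        , 326.64461847],
       [  0.        , 504.10535497, 240.96714999],
       [  0.        ,   0.        ,   1.        ]]), 'position': array([0.16890278, 0.71163713, 0.86766929]), 'attitude': array([-2.26113311,  0.00962865, -2.6173015 ])}
{'camera_matrix': array([[576.14977143,   0.        , 319.38536099],
       [  0.        , 576.14977143, 239.88669806],
       [  0.        ,   0.        ,   1.        ]]), 'position': array([ 0.46853025, -0.01351955,  1.15242794]), 'attitude': array([-3.0058425 , -0.00719054, -1.56696445])}
```

View pics/side0.png

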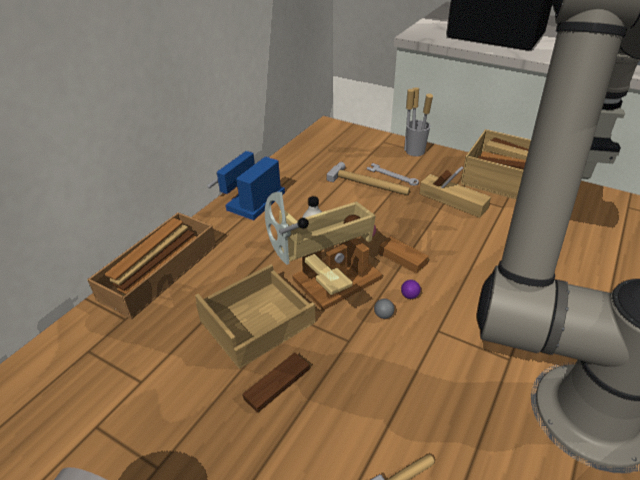

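View pics/top0.png

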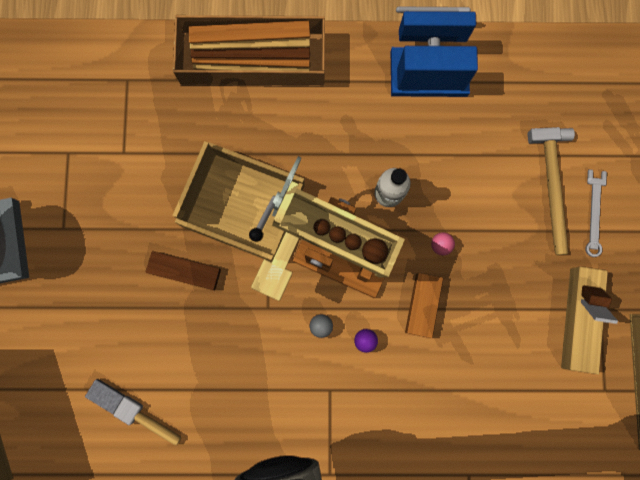

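The top view shows the hopper running from the tail (395,255) to the outlet (285,205). The knob is at about (257,235) and the pad at about (272,280). The side view has the knob at (303,223) and the pad at (335,280). The dark big ball in the hopper is at (375,250) in the top view. The grey (321,325), purple (366,340) and pink (443,244) balls are look-alikes lying on the bench. I'll enlarge this area.

```bash
python3 - <<'E'
import cv2,numpy as np
a=cv2.imread('pics/top0.png')[140:310,225:425];b=cv2.imread('pics/side0.png')[180:320,250:400]
cv2.imwrite('pics/ct.png',cv2.resize(a,None,fx=3.5,fy=3.5,interpolation=cv2.INTER_CUBIC))
cv2.imwrite('pics/cs.png',cv2.resize(b,None,fx=4,fy=4,interpolation=cv2.INTER_CUBIC))
E
```

```text
(no output)
```

View pics/ct.png

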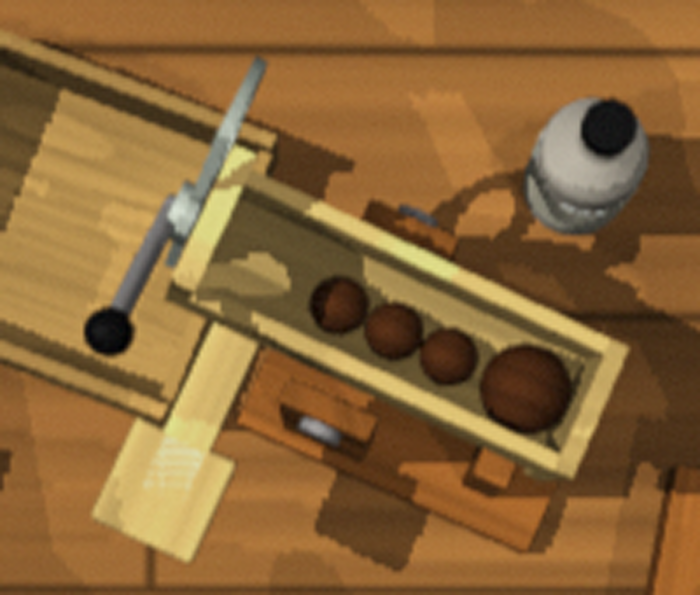

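View pics/cs.png

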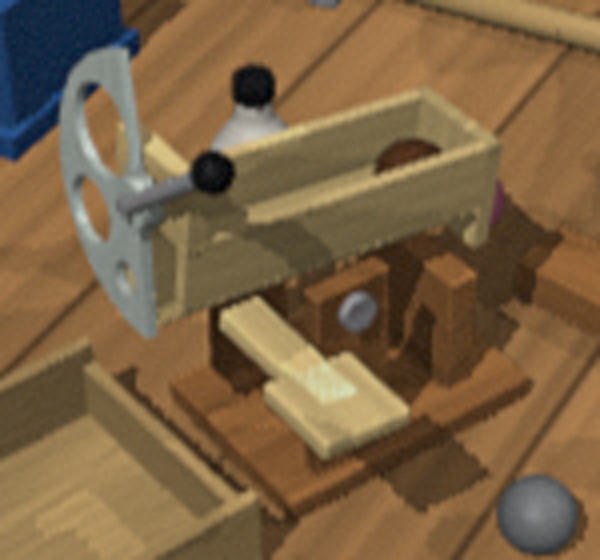

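```bash
cat >h.py <<'E'
from cell import robot
import numpy as np
from scipy.spatial.transform import Rotation as R
from scipy.optimize import least_squares
def proj(n,P):
    m=robot.camera_model(n);c=(np.asarray(P)-m['position'])@R.from_euler('xyz',m['attitude']).as_matrix()
    q=c@m['camera_matrix'].T;return q[:,:2]/q[:,2:]
def hop(p,P,tip=0):  # hopper frame->world
    Q=R.from_euler('y',-0.12+tip).apply(P)+[0,0,.13]
    return R.from_euler('z',p[2]).apply(Q)+[p[0],p[1],0]
def knob(p,d,za,tip=0):
    a=d-.9;return hop(p,[[.114,-.095*np.sin(a),za+.095*np.cos(a)]],tip)[0]
E
python3 - <<'E'
from h import *
T=lambda a:np.array(a)/3.5+[225,140]
S=lambda a:np.array(a)/4+[250,180]
t=T([[109,331],[165,489],[628,345],[577,478]]);s=S([[212,173],[337,400],[425,90],[498,145]])
def pts(v):return np.vstack([knob(v,v[3],v[4]),hop(v,[[.06,.12,.014],[-.115,-.035,.066],[-.115,.035,.066]])])
f=lambda v:np.r_[(proj('top',pts(v))-t).ravel(),(proj('side',pts(v))-s).ravel()]
r=least_squares(f,[.5,0,1.2,.2,.06],loss='soft_l1');v=r.x
print(v.round(4));print(f(v).reshape(-1,2).round(1))
for i in range(4):
  g=least_squares(lambda P:np.r_[(proj('top',[P])-t[i])[0],(proj('side',[P])-s[i])[0]],pts(v)[i]);print('tri',g.x.round(4),g.fun.round(1),'model',pts(v)[i].round(4))
print('start',knob(v,v[3],v[4]),'goal',knob(v,1.0,v[4]),'axis',hop(v,[[.114,0,v[4]]]))
E
```

```text
[ 0.6209 -0.0395  1.1555  0.0577  0.0765]
[[-0.2  0.1]
 [-0.2  0.4]
 [ 0.3  0.2]
 [-1.2 -0.2]
 [-0.3 -0. ]
 [ 0.1 -1. ]
 [-0.3 -1.2]
 [ 0.8 -0.8]]
tri [0.5949 0.0771 0.2822] [ 0.1  0.2 -0.2 -0. ] model [0.595  0.0774 0.2824]
tri [0.5351 0.0617 0.1478] [ 0.1  0.1 -0.2 -0. ] model [0.5345 0.0619 0.1511]
tri [ 0.6041 -0.1656  0.1781] [ 0.1  0.3 -0.4 -0. ] model [ 0.6037 -0.1653  0.1818]
tri [ 0.5405 -0.1393  0.1776] [-0.2 -0.5  0.8  0.1] model [ 0.5396 -0.137   0.1818]
start [0.59495936 0.07739365 0.2824101 ] goal [0.66698827 0.04154298 0.31346396] axis [[0.66287542 0.05572333 0.21961833]]
```

```bash
python3 -m jog '[[[-1,0.02,-0.016,-0.03,0],[-1,0.05,-0.038,-0.055,0],[-1,0.08,-0.06,-0.08,0],[-1,0.11,-0.085,-0.09,0],[-1,0.14,-0.108,-0.1,0]]]' 10
python3 -m jog '[[[-1,0.03,-0.023,0,0],[-1,0.06,-0.046,0,0],[-1,0.09,-0.07,0,0],[-1,0.12,-0.093,0,0],[-1,0.15,-0.115,0,0]]]'
python3 -m jog '[[[-1,0.03,-0.023,0,0.12],[-1,0.06,-0.046,0,0.24],[-1,0.09,-0.07,0,0.36],[-1,0.12,-0.093,0,0.48],[-1,0.15,-0.115,0,0.60]]]'
```

```text
time: 0.52
tool_pos: [0.2693, -0.3478, 0.3043]
tool_rot: [3.14, -0.0, 0.336]
contact_force: [1.4, -0.6, -0.0]
opening: 0.0631
grip_force: 0.0
time: 0.93
tool_pos: [0.3728, -0.1889, 0.3032]
tool_rot: [-3.142, 0.0, 0.337]
contact_force: [1.5, -0.2, -0.1]
opening: 0.0299
grip_force: 0.0
time: 1.35
tool_pos: [0.4672, -0.0453, 0.3031]
tool_rot: [3.141, 0.0, -0.191]
contact_force: [0.9, -0.3, 0.1]
opening: 0.0007
grip_force: 0.0
```

```bash
python3 -m jog '[[[-1,0.01,-0.04,0,0.08],[-1,0.02,-0.08,0,0.152],[-1,0.032,-0.115,0.01,0.152],[-1,0.046,-0.145,0.02,0.152],[-1,0.046,-0.145,0.02,0.152]]]'
python3 -m jog '[[[-1,0,0,0,0],[-1,0,0,0,0],[-1,0,0,0,0]]]'
python3 - <<'E'
from h import *
import cv2
a=robot.read_camera('side')[130:310,220:420];cv2.imwrite('pics/s1.png',cv2.cvtColor(cv2.resize(a,None,fx=3,fy=3),cv2.COLOR_RGB2BGR))
E
```

```text
time: 1.77
tool_pos: [0.5399, 0.0917, 0.28]
tool_rot: [-3.141, 0.004, -0.334]
contact_force: [-1.3, -0.4, -1.6]
opening: 0.0006
grip_force: 0.0
time: 2.02
tool_pos: [0.5386, 0.086, 0.2837]
tool_rot: [3.141, -0.001, -0.339]
contact_force: [-0.2, -0.7, 0.4]
opening: 0.0005
grip_force: 0.0
```

View pics/s1.png

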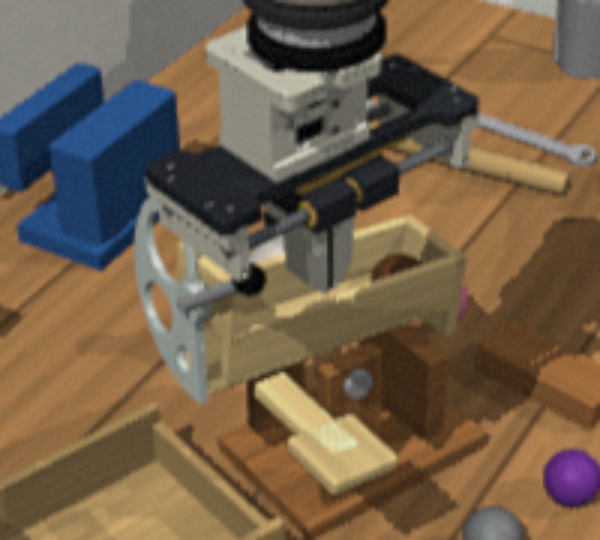

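The fingers stand on the robot side of the knob (knob at (248,280) in the crop), clear of everything. I'll finish the alignment, then push.

```bash
python3 -m jog '[[[-1,0.008,-0.009,0,0.04],[-1,0.016,-0.018,0,0.076],[-1,0.016,-0.018,0,0.076],[-1,0.016,-0.018,0,0.076],[-1,0.016,-0.018,0,0.076]]]'
python3 -m jog '[[[-1,0.01,0,0,0],[-1,0.02,0,0,0],[-1,0.03,0,0,0],[-1,0.04,0,0,0],[-1,0.04,0,0,0]]]'
```

```text
time: 2.48
tool_pos: [0.5595, 0.0978, 0.2836]
tool_rot: [3.141, -0.0, -0.414]
contact_force: [0.0, 0.2, 0.8]
opening: 0.0005
grip_force: 0.0
time: 2.9
tool_pos: [0.5972, 0.0812, 0.2832]
tool_rot: [3.141, -0.001, -0.415]
contact_force: [0.0, -0.4, 0.0]
opening: 0.0004
grip_force: 0.0
```

```bash
python3 - <<'E'
from h import *
import cv2
a=robot.read_camera('side')[160:290,240:390];b=robot.read_camera('top')[170:300,210:360]
cv2.imwrite('pics/s2.png',cv2.cvtColor(cv2.resize(np.hstack([a,b]),None,fx=2.6,fy=2.6),cv2.COLOR_RGB2BGR))
E
```

```text
(no output)
```

View pics/s2.png

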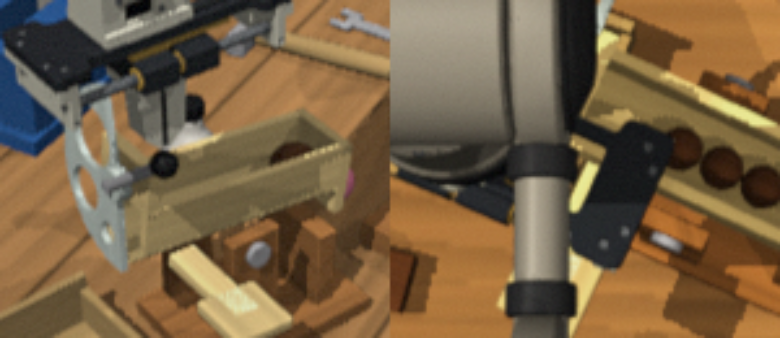

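```bash
python3 - <<'E'
from h import *
s=robot.observe();p=s['tool_pos'];print(p,s['contact_force'])
M=R.from_euler('xyz',s['tool_rot']).as_matrix()
for z in(-.03,-.011,.008):
  print(z,proj('side',[p+M@[x,y,z] for x in(-.01,.01) for y in(-.019,.019)]).round(0).tolist())
print(proj('side',[[.595,.0774,.2824]]))
E
```

```text
[0.5960681  0.08211884 0.28330553] [-0.37304895  0.07406489 -1.06357089]
-0.03 [[295.0, 217.0], [312.0, 210.0], [289.0, 212.0], [306.0, 205.0]]
-0.011 [[295.0, 226.0], [312.0, 218.0], [289.0, 220.0], [306.0, 213.0]]
0.008 [[296.0, 234.0], [312.0, 226.0], [290.0, 228.0], [306.0, 221.0]]
[[302.65270364 223.21181711]]
```

```bash
python3 - <<'E'
from h import *
import cv2
M=R.from_euler('xyz',[3.141,-.001,-.339]).as_matrix();p=np.array([.5386,.086,.2837])
for z in(-.03,-.011,.008):
  q=proj('side',[p+M@[x,y,z] for x in(-.01,.01) for y in(-.019,.019)]);print(z,((q-[220,130])*3).round(0).tolist())
print(robot.nose_length)
a=robot.read_camera('wrist');b=robot.read_camera('side')[170:250,260:340]
o=np.hstack([cv2.resize(a,(560,420)),cv2.resize(b,(240,240))[:,:] if 0 else np.vstack([cv2.resize(b,(240,240)),np.zeros((180,240,3),np.uint8)])])
cv2.imwrite('pics/w3.png',cv2.cvtColor(o,cv2.COLOR_RGB2BGR))
E
```

```text
-0.03 [[304.0, 295.0], [352.0, 269.0], [283.0, 279.0], [330.0, 254.0]]
-0.011 [[305.0, 319.0], [352.0, 294.0], [283.0, 304.0], [331.0, 279.0]]
0.008 [[305.0, 344.0], [352.0, 318.0], [284.0, 328.0], [331.0, 303.0]]
0.008
```

View pics/w3.png

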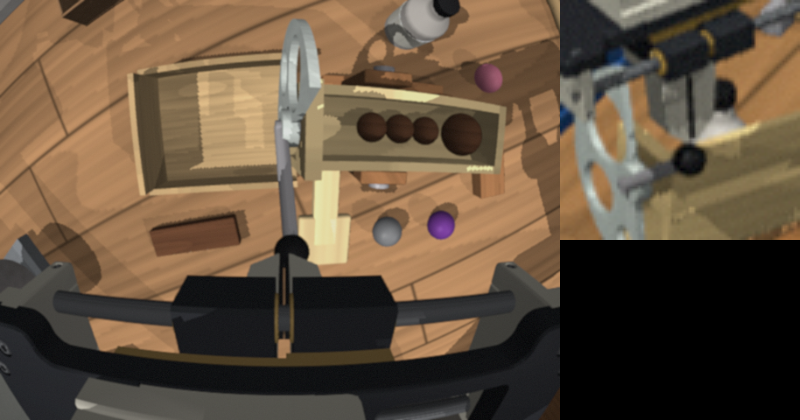

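The wrist and side views agree: the closed fingertips are just above and behind the knob. In the side view the tips sit at (303,216) and the knob at (303,223), so they are about 30 mm higher than the nominal tip. Nothing was touched and the knob hasn't moved. I'll back off, go lower and push along the arc.

```bash
cat >>h.py <<'E'
import cv2
def knobpx(box=(180,300,265,345)):
    a=robot.read_camera('side')[box[0]:box[1],box[2]:box[3]]
    m=(a.max(2)<38).astype('uint8');n,l,st,c=cv2.connectedComponentsWithStats(m)
    return [(int(st[i,4]),(c[i]+[box[2],box[0]]).round(1).tolist()) for i in range(1,n) if st[i,4]>25]
E
python3 -m jog '[[[-1,-0.02,0,0,0],[-1,-0.04,0,0,0],[-1,-0.04,0,0.015,0],[-1,-0.04,0,0.033,0],[-1,-0.04,0,0.033,0]]]'
python3 -m jog '[[[-1,0.01,0,0,0],[-1,0.018,0,0,0],[-1,0.024,0,0,0],[-1,0.03,0,-0.005,0],[-1,0.03,0,-0.005,0]]]'
python3 - <<'E'
from h import *
print(knobpx())
E
```

```text
time: 3.52
tool_pos: [0.5576, 0.099, 0.2478]
tool_rot: [3.139, 0.005, -0.413]
contact_force: [-0.1, -0.7, -0.3]
opening: 0.0007
grip_force: 0.0
time: 3.93
tool_pos: [0.5887, 0.0868, 0.2576]
tool_rot: [-3.14, -0.001, -0.414]
contact_force: [-4.2, 1.8, 2.9]
opening: 0.0005
grip_force: 2.3
[(249, [294.8, 194.9]), (95, [320.0, 198.6]), (119, [305.1, 207.1])]
```

```bash
python3 -m jog '[[[-1,0.01,0,-0.006,0],[-1,0.02,0,-0.011,0],[-1,0.03,0,-0.015,0],[-1,0.04,0,-0.018,0],[-1,0.05,0,-0.02,0]]]'
python3 -m jog '[[[-1,0.006,0,0,0],[-1,0.012,0,0,0],[-1,0.014,0,0,0],[-1,0.014,0,0,0]]]'
python3 - <<'E'
from h import *
v=[0.6209,-0.0395,1.1555];print(knobpx())
for d in(.7,.85,1.,1.15,1.3):print(d,proj('side',[knob(v,d,.0765)])[0].round(1),proj('top',[knob(v,d,.0765)])[0].round(1))
a=robot.read_camera('side')[160:290,240:390];b=robot.read_camera('wrist')
cv2.imwrite('pics/s4.png',cv2.cvtColor(np.hstack([cv2.resize(a,(415,360)),cv2.resize(b,(384,360))]),cv2.COLOR_RGB2BGR))
E
```

```text
time: 4.4
tool_pos: [0.6342, 0.0658, 0.2766]
tool_rot: [-3.141, -0.001, -0.415]
contact_force: [-2.0, 0.7, 1.9]
opening: 0.0006
grip_force: 1.1
time: 4.73
tool_pos: [0.6465, 0.0604, 0.2748]
tool_rot: [3.141, 0.0, -0.415]
contact_force: [0.8, -0.4, 0.0]
opening: 0.0006
grip_force: 0.0
[(59, [283.8, 182.1]), (74, [312.9, 201.1])]
0.7 [288.6 197.3] [270.9 201.1]
0.85 [284.7 193.2] [274.9 192.4]
1.0 [280.8 190.1] [278.9 183.9]
1.15 [277. 188.] [282.7 175.8]
1.3 [273.4 187. ] [286.3 168.5]
```

View pics/s4.png

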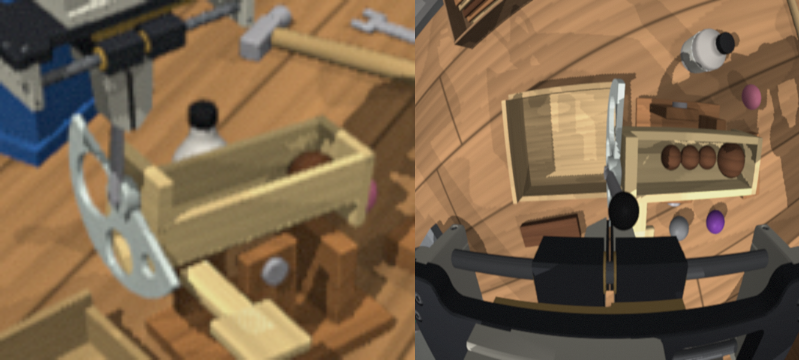

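The fingertips now hold the handle near upright: the handle runs from the hub at (125,195) up to the fingers. I'll nudge it a few more mm, retreat and measure the dial.

```bash
python3 -m jog '[[[-1,0.005,0,0,0],[-1,0.005,0,0,0],[-1,0.005,0,0,0]]]'
python3 -m jog '[[[-1,-0.03,0,0,0],[-1,-0.06,0,0,0],[-1,-0.1,0.01,0,0],[-1,-0.118,0.032,0,0],[-1,-0.118,0.032,0,0]]]'
python3 - <<'E'
from h import *
print(knobpx((165,240,255,330)));s=robot.observe();print(s['tool_pos'],s['contact_force'])
a=robot.read_camera('side')[160:290,240:390];b=robot.read_camera('top')[130:300,210:390]
cv2.imwrite('pics/s5.png',cv2.cvtColor(np.hstack([cv2.resize(a,(415,360)),cv2.resize(b,(381,360))]),cv2.COLOR_RGB2BGR))
E
```

```text
time: 5.13
tool_pos: [0.6508, 0.0588, 0.2753]
tool_rot: [-3.142, -0.0, -0.414]
contact_force: [0.9, -0.7, 0.5]
opening: 0.0004
grip_force: 0.1
time: 5.55
tool_pos: [0.5255, 0.0767, 0.2761]
tool_rot: [3.14, 0.001, -0.413]
contact_force: [1.1, 0.3, 0.5]
opening: 0.0001
grip_force: 0.0
[(269, [306.3, 198.9])]
[0.52817411 0.07683045 0.27639505] [0.1518119  0.03937045 0.84762322]
```

View pics/s5.png

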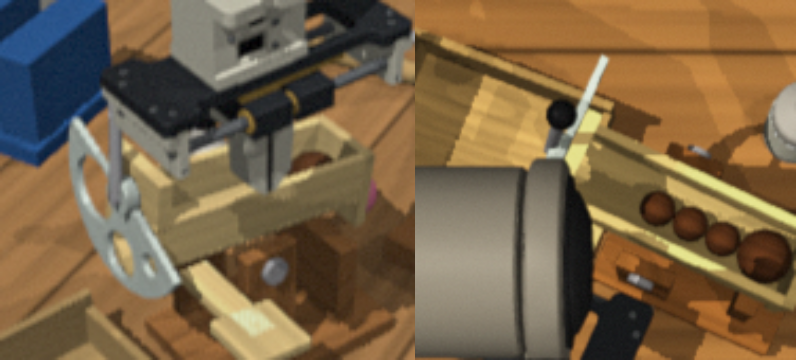

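Top view has the knob at (279.4,183.8), against (278.9,183.9) predicted for dial 1.0, so the dial is set. Next I'll descend onto the pad.

```bash
python3 -m jog '[[[-1,0.007,-0.001,0.03,0],[-1,0.007,-0.001,0.06,0],[-1,0.007,-0.001,0.085,0],[-1,0.007,-0.001,0.105,0],[-1,0.007,-0.001,0.108,0]]]'
python3 -m jog '[[[-1,0,0,0.006,0],[-1,0,0,0.012,0],[-1,0,0,0.018,0],[-1,0,0,0.018,0]]]'
```

```text
time: 6.12
tool_pos: [0.5357, 0.075, 0.1631]
tool_rot: [3.139, 0.006, -0.415]
contact_force: [0.9, -0.7, -0.3]
opening: 0.0004
grip_force: 0.0
time: 6.45
tool_pos: [0.5367, 0.0751, 0.1489]
tool_rot: [3.141, 0.0, -0.414]
contact_force: [-0.3, -0.4, 0.3]
opening: 0.0006
grip_force: 0.0
```

```bash
python3 -m jog '[[[-1,0,0,0.005,0],[-1,0,0,0.01,0],[-1,0,0,0.015,0],[-1,0,0,0.015,0]]]'
python3 -m jog '[[[-1,0,0,0.004,0],[-1,0,0,0.008,0],[-1,0,0,0.012,0],[-1,0,0,0.012,0]]]'
```

```text
time: 6.78
tool_pos: [0.5359, 0.0751, 0.1333]
tool_rot: [3.141, 0.001, -0.414]
contact_force: [1.1, 0.8, -0.1]
opening: 0.0009
grip_force: 0.0
time: 7.12
tool_pos: [0.5373, 0.0758, 0.1225]
tool_rot: [-3.14, -0.002, -0.414]
contact_force: [0.8, 3.3, 5.5]
opening: 0.0003
grip_force: 2.5
```

```bash
python3 -m jog '[[[-1,0,0,0.006,0],[-1,0,0,0.012,0],[-1,0,0,0.018,0],[-1,0,0,0.023,0],[-1,0,0,0.028,0]]]'
python3 -m jog '[[[-1,0,0,0.002,0],[-1,0,0,0.002,0],[-1,0,0,0.002,0],[-1,0,0,0.002,0],[-1,0,0,0.002,0]]]'
python3 - <<'E'
from h import *
v=[0.6209,-0.0395,1.1555]
s=robot.observe();print(s['tool_pos'],s['contact_force'])
for t in(.5,.6,.7):print(t,proj('top',hop(v,[[-.115,-.035,.066],[-.115,.035,.066]],t)).round(0).tolist(),proj('side',hop(v,[[-.115,-.035,.066],[-.115,.035,.066]],t)).round(0).tolist())
a=robot.read_camera('side')[130:330,190:400];b=robot.read_camera('top')[130:310,170:420]
cv2.imwrite('pics/s6.png',cv2.cvtColor(np.hstack([cv2.resize(a,(378,360)),cv2.resize(b,(420,302)) if 0 else cv2.copyMakeBorder(cv2.resize(b,(420,302)),0,58,0,0,cv2.BORDER_CONSTANT)]),cv2.COLOR_RGB2BGR))
E
```

```text
time: 7.53
tool_pos: [0.5377, 0.076, 0.0953]
tool_rot: [-3.139, -0.003, -0.414]
contact_force: [0.3, 1.2, 7.7]
opening: 0.0003
grip_force: 3.9
time: 7.95
tool_pos: [0.5374, 0.0756, 0.0931]
tool_rot: [-3.14, -0.002, -0.414]
contact_force: [1.1, 3.7, 5.3]
opening: 0.0006
grip_force: 3.1
[0.53739039 0.07556432 0.09312097] [1.12484947 3.65916911 5.26958005]
0.5 [[387.0, 224.0], [370.0, 264.0]] [[343.0, 188.0], [363.0, 203.0]]
0.6 [[381.0, 221.0], [364.0, 261.0]] [[339.0, 187.0], [359.0, 202.0]]
0.7 [[375.0, 217.0], [358.0, 257.0]] [[335.0, 186.0], [355.0, 201.0]]
```

View pics/s6.png

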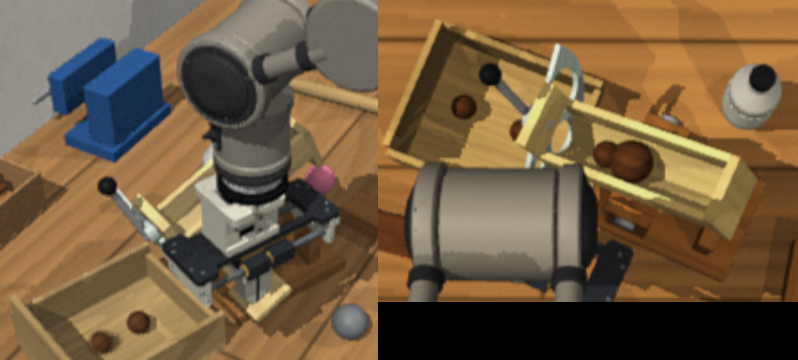

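Two small balls are in the tray (side crop (138,322) and (101,342)), and the third is still rolling ahead of the big one. The tip is roughly 0.45–0.5, so I'll press a little further and hold. From here I'll count balls by colour.

```bash
cat >>h.py <<'E'
def balls():
    out={}
    for n,(y0,y1,x0,x1) in dict(side=(260,360,195,325),top=(140,275,170,410)).items():
        a=robot.read_camera(n)[y0:y1,x0:x1].astype(int)
        m=((a[...,0]<115)&(a[...,0]>a[...,2]*1.6)&(a[...,1]<a[...,0]*.62)&(a[...,0]>35)).astype('uint8')
        k,l,st,c=cv2.connectedComponentsWithStats(cv2.morphologyEx(m,cv2.MORPH_OPEN,np.ones((3,3),np.uint8)))
        out[n]=[(st[i,4].item(),(c[i]+[x0,y0]).round().astype(int).tolist()) for i in range(1,k) if st[i,4]>40]
    return out
E
python3 - <<'E'
from h import *
b=cv2.cvtColor(cv2.imread('pics/s6.png'),cv2.COLOR_BGR2RGB);print(b[322,138],b[345,101],b[106,464],b[160,632],b[280,100])
print(balls())
E
python3 -m jog '[[[-1,0,0,0.002,0],[-1,0,0,0.004,0],[-1,0,0,0.004,0],[-1,0,0,0.004,0],[-1,0,0,0.004,0]]]'
python3 -c "from h import *;print(balls())"
python3 -m jog '[[[-1,0,0,0,0],[-1,0,0,0,0],[-1,0,0,0,0],[-1,0,0,0,0],[-1,0,0,0,0]]]'
python3 -c "from h import *;print(balls())"
```

```text
[88 56 34] [80 50 30] [78 43 20] [99 55 27] [102  84  56]
{'side': [], 'top': [(68, [207, 186]), (551, [305, 221]), (790, [331, 263]), (164, [389, 259]), (279, [177, 266])]}
time: 8.57
tool_pos: [0.5369, 0.0747, 0.0886]
tool_rot: [3.141, -0.001, -0.414]
contact_force: [0.8, 1.2, 4.6]
opening: 0.0008
grip_force: 2.7
{'side': [], 'top': [(77, [207, 186]), (82, [249, 205]), (336, [286, 214]), (217, [388, 258]), (828, [332, 264]), (297, [178, 266]), (41, [372, 272])]}
time: 9.08
tool_pos: [0.5369, 0.0747, 0.0887]
tool_rot: [3.141, -0.001, -0.414]
contact_force: [1.5, 1.2, 5.0]
opening: 0.0004
grip_force: 2.7
{'side': [], 'top': [(83, [207, 186]), (84, [249, 205]), (333, [287, 213]), (820, [328, 263]), (192, [388, 259]), (295, [178, 266])]}
```

```bash
sed -i 's/<a\[...,0\]\*.62/<a[...,0]*.7/; s/st\[i,4\]>40/st[i,4]>20/' h.py
python3 - <<'E'
from h import *
print(balls())
P=np.array([[.6209,-.0395,0]]);print(proj('top',[[.70,.12,.02],[.65,.15,.02],[.6,.1,.02]]))
a=robot.read_camera('side')[260:350,200:310].astype(int)
m=((a[...,1]<a[...,0]*.7)&(a.sum(2)<200))
for r in m[::3,::2]:print(''.join('#' if x else '.' for x in r))
E
```

```text
{'side': [(104, [285, 300]), (104, [263, 310]), (72, [294, 357])], 'top': [(275, [312, 188]), (90, [207, 186]), (91, [337, 190]), (107, [405, 202]), (94, [249, 205]), (349, [287, 213]), (2566, [364, 255]), (311, [178, 265])]}
[[249.0079174  201.52957066]
 [233.39454159 226.14186253]
 [258.10209949 251.24317698]]
............................................###........
.......................................................
.......................................................
.......................................................
.......................................................
.......................................................
.......................................................
.......................................................
.......................................................
.......................................................
.......................................................
.......................................................
.........................................#.##..........
........................................#..###.........
..
[... 193 characters left out ...]
..######....................
..............................####.....................
.......................................................
.......................................................
.......................................................
..............#........................................
...............#.......................................
.......................................................
.......................................................
.......................................................
.......................................................
.......................................................
.......................................................
```

```bash
python3 - <<'E'
from h import *
def back(n,uv,z=.021):
    m=robot.camera_model(n);d=R.from_euler('xyz',m['attitude']).apply(np.linalg.solve(m['camera_matrix'],[*uv,1]));p=m['position'];return p+d*(z-p[2])/d[2]
for n,o in(('top','side'),('side','top')):
  for uv in ([(207,186),(249,205)] if n=='top' else [(285,300),(263,310)]):
    P=back(n,uv);print(n,uv,P.round(3),o,proj(o,[P])[0].round(0))
b=robot.read_camera('top').astype(int)[140:260,170:320];m=((b[...,1]<b[...,0]*.7)&(b.sum(2)<190))
for r in m[::3,::2]:print(''.join('#' if x else '.' for x in r))
E
```

```text
top (207, 186) [0.731 0.205 0.021] side [223. 331.]
top (249, 205) [0.693 0.12  0.021] side [261. 312.]
side (285, 300) [0.666 0.061 0.021] top [278. 218.]
side (263, 310) [0.692 0.112 0.021] top [253. 205.]
...........................................................................
...........................................................................
...........................................................................
...........................................................................
..................................##.......................................
......................................#....................................
...........................................................................
...........................................................................
...........................................................................
...........................................................................
...........................................................................
........................................................
[... 1447 characters left out ...]
................
...........................................................................
...........................................................................
...........................................................................
..................................................................#........
..........#......................................................###.......
.................................................................####.#....
..................................................................###....##
.................................................................######....
#####............................................................#######...
```

Three balls are accounted for: (207,186) and (249,205) in the top view, and one under the outlet at (285,300) in the side view. The big one is held at the dial at (287,213) in the top view. I'll release gently.

```bash
python3 -m jog '[[[-1,0,0,-0.004,0],[-1,0,0,-0.008,0],[-1,0,0,-0.012,0],[-1,0,0,-0.016,0],[-1,0,0,-0.02,0]]]'
python3 -m jog '[[[-1,0,0,-0.004,0],[-1,0,0,-0.008,0],[-1,0,0,-0.012,0],[-1,0,0,-0.016,0],[-1,0,0,-0.022,0]]]'
python3 -m jog '[[[-1,0,0,-0.02,0],[-1,0,0,-0.05,0],[-1,0,0,-0.09,0],[-1,0,0,-0.13,0],[-1,0,0,-0.13,0]]]'
python3 -m jog '[[[-1,-0.04,0,0,0],[-1,-0.08,0.02,0,0],[-1,-0.11,0.05,0,0],[-1,-0.13,0.09,0,0],[-1,-0.13,0.12,0,0]]]'
python3 - <<'E'
from h import *
print(balls(),knobpx((165,240,255,330)))
b=robot.read_camera('top').astype(int)[130:280,170:410];m=((b[...,1]<b[...,0]*.7)&(b.sum(2)<190))
for r in m[::4,::3]:print(''.join('#' if x else '.' for x in r))
m=b.max(2)<40
for r in m[30:75:2,80:140]:print(''.join('#' if x else '.' for x in r))
E
```

```text
time: 9.8
tool_pos: [0.5365, 0.0752, 0.1088]
tool_rot: [3.142, -0.0, -0.414]
contact_force: [0.9, 3.2, 2.9]
opening: 0.0007
grip_force: 1.7
time: 10.22
tool_pos: [0.5357, 0.0746, 0.13]
tool_rot: [3.14, 0.002, -0.414]
contact_force: [0.1, -0.5, 0.9]
opening: 0.0008
grip_force: 0.3
time: 10.63
tool_pos: [0.5395, 0.0751, 0.2685]
tool_rot: [-3.136, -0.012, -0.414]
contact_force: [1.1, 0.1, 0.4]
opening: 0.0005
grip_force: 0.0
time: 11.05
tool_pos: [0.3652, 0.0184, 0.2599]
tool_rot: [3.141, 0.002, -0.411]
contact_force: [0.7, -0.1, 0.4]
opening: 0.0006
grip_force: 0.0
{'side': [(52, [310, 275]), (105, [285, 300]), (106, [263, 310]), (72, [294, 357])], 'top': [(226, [312, 187]), (75, [207, 186]), (1625, [383, 227]), (107, [405, 202]), (138, [251, 206]), (264, [294, 212]), (777, [193, 267]), (494, [338, 267]), (34, [307, 259])]} [(74, [281.0, 189.5]), (74, [312.9, 201.1])]
................................................................................
................................................................................
...........................................................
[... 3559 characters left out ...]
####.........................
.......................#############........................
.......................############.........................
........................##########..........................
..........................#####.............................
............................................................
............................................................
............................................................
............................................................
..........................................####..............
..............................................##............
.......#.........................................#..........
```

The dial is still at 1.0 and the hopper is at rest. The big ball should roll back, so I'll wait and check again.

```bash
for i in 1 2 3; do python3 -m jog '[[[-1,0,0,0,0],[-1,0,0,0,0],[-1,0,0,0,0],[-1,0,0,0,0],[-1,0,0,0,0]]]' >/dev/null; python3 -c "from h import *;print(balls(),robot.observe()['time'],robot.observe()['contact_force'].round(1))"; done
python3 - <<'E'
from h import *
v=[0.6209,-0.0395,1.1555]
print('big px at hopper x',[(x,proj('top',hop(v,[[x,0,.02]]))[0].round(0).tolist()) for x in(-.09,-.05,0,.05,.09)])
E
```

```text
{'side': [(74, [309, 272]), (106, [285, 300]), (107, [263, 310]), (72, [294, 357])], 'top': [(226, [312, 187]), (70, [206, 186]), (1631, [384, 227]), (105, [405, 202]), (133, [251, 206]), (266, [294, 212]), (777, [193, 267]), (487, [338, 267]), (32, [307, 259])]} 11.7667 [0.1 0.5 0.2]
{'side': [(40, [307, 269]), (106, [285, 300]), (104, [263, 310]), (69, [295, 357])], 'top': [(229, [312, 187]), (66, [207, 186]), (1638, [384, 227]), (107, [405, 202]), (136, [251, 206]), (274, [294, 212]), (776, [193, 267]), (494, [338, 267]), (31, [307, 259])]} 12.2833 [-0.1 -0.5 -0.2]
{'side': [(75, [308, 273]), (108, [285, 300]), (104, [263, 310]), (70, [294, 357])], 'top': [(232, [312, 187]), (73, [207, 187]), (1632, [384, 227]), (106, [405, 202]), (136, [251, 206]), (270, [294, 212]), (776, [193, 267]), (489, [338, 267]), (31, [307, 259])]} 12.8 [-0.2  0.4 -0.1]
big px at hopper x [(-0.09, [378.0, 253.0]), (-0.05, [357.0, 244.0]), (0, [332.0, 232.0]), (0.05, [306.0, 220.0]), (0.09, [285.0, 210.0])]
```

```bash
python3 - <<'E'
from h import *
a=cv2.cvtColor(cv2.imread('pics/top0.png'),cv2.COLOR_BGR2RGB).astype(int);b=robot.read_camera('top').astype(int)
for im,(y0,y1,x0,x1) in((a,(195,268,305,400)),(b,(190,240,265,335)),(b,(225,268,345,400))):
  c=im[y0:y1,x0:x1];m=(c[...,1]<c[...,0]*.68)&(c.sum(2)<230)
  print(y0,x0)
  for r in m[::2]:print(''.join('#' if x else '.' for x in r))
print(b[206:220:3,284:306:3].tolist());print(a[250,375],a[253,380])
E
```

```text
195 305
.........####......................................#####..........###..........................
..........................##....................######.............##..........................
.........................#######.............########...............###........................
........................###########..........######................####........................
..........................#######......##....######...............##.####......................
..............................#######.......######...............######.....................#.#
..................................#########.....##........#...##.####....................######
.......................................#####......#.#########.################...#.......####.#
............................................####.#########.#############.##############.#######
...............................................#####################.###################.######
....................................................#####.###.####################.#######..###
....................................
[... 5392 characters left out ...]
.............................#####
###############..................................######
[[[226, 221, 137], [218, 210, 128], [43, 22, 9], [48, 29, 13], [51, 27, 13], [46, 23, 11], [73, 58, 33], [131, 109, 64]], [[226, 213, 134], [87, 72, 39], [56, 32, 15], [52, 29, 13], [48, 25, 6], [50, 28, 16], [47, 28, 16], [136, 114, 66]], [[220, 201, 122], [50, 24, 12], [56, 32, 16], [59, 32, 18], [55, 31, 14], [47, 28, 17], [42, 24, 13], [130, 107, 60]], [[115, 95, 52], [49, 31, 16], [47, 25, 12], [56, 31, 13], [54, 31, 16], [49, 30, 14], [49, 34, 16], [110, 91, 53]], [[35, 17, 9], [53, 29, 15], [53, 30, 14], [51, 28, 13], [46, 27, 15], [40, 20, 11], [88, 74, 43], [96, 80, 45]]]
[84 46 25] [67 38 17]
```

The large ball sits still inside the hopper, seated behind the 40 mm hole. Its blob is 24+ px across, so it is the large one, partly hidden by the front board, at hopper x of about 0.08. The three small balls are at rest in the tray, and dial and hopper are at their goals. I'm handing in.

```bash
python3 -c "from cell import robot;print(robot.hand_in())"
```

```text
the job is handed in; nothing more can be done
None
```

I handed the job in with the dial at the 40 mm hole (about 1.0 rad), all three small balls in the tray, and the hopper back at rest; the large ball is still inside it, lodged against the hole at the outlet rather than rolled to the back. The hand-in returned no verdict.

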